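# Load a specimen jar and set the stage height knob to its index

### The arm

A 6-joint arm with a two-finger parallel gripper is mounted at the origin on a cart in front of the work surface, level with it; the furniture and walls round the work are solid. World frame = base frame: x ahead of the robot, y to its left, z up, the work surface at z = 0. Lengths are in m, angles in rad, forces in N, time in s.
With the tool pointing down it reaches from about 0.25 to 0.8 m from the base axis. Payload 3.9 kg.
Tool frame: the origin (TCP) lies between the finger pads; the fingertips stand 25 mm ahead of it and the grasp point (between the pads) lies 6 mm ahead of it; z points along the fingers, y is the line along which they close (so a half turn about z gives the same grasp; the last joint's range is limited). The gripper opens to 85 mm and grips with 20 to 120 N. Pads are 22 mm wide; open, the fingers measure 114 mm over their backs; the gripper's body (76 mm by 85 mm) begins 54 mm behind the grasp point. The pads swing forward as they close: fully open they stand 13 mm farther back than shut.
Start: joints at [-1.175, 0.26, -0.138, 1.173, 0, 1.571], TCP at [0.202, -0.484, 0.231] pointing down, gripper open.
Joint ranges: [-2.78, 2.78], [-0.83, 1.72], [-1.28, 1.37], [-1.9, 2.12], [-1.57, 1.48], [-3.14, 3.14]. Speed limits (rad/s): [2.57, 2.57, 3.14, 3.14, 3.14, 3.14].

### API

Orientations are given as a rotation vector (axis times angle).
In Python, from rig import robot gives the robot as it stands. The module is installed in compiled form; this text tells all that it offers.
- The arm moves only by the shell command python3 -m handwheel 'ROWS' [FORCE]. ROWS is text: rows parted by semicolons, each of 7 numbers parted by spaces: the shift along the tool's x, y, z scaled (see below), then the turn, a rotation vector about the tool's x, y, z scaled (see below), then the closure in counts, from 0 (fully open) to 255 (shut). A call has 1 to 12 rows; each row shifts and turns the commanded pose from where the row before left it, along the tool's axes as they then stand; what a row does not reach is not made up. The controller multiplies each number of a shift by 0.02 m and each number of a turn by 6 degrees. A row lasts 1/12 s, in which the tool goes at most 41.7 mm and 7.16 degrees, less where a joint would pass 70% of its speed; a pose out of reach is approached as far as the arm can. A call with a number of a shift or a turn outside -1 to 1 is refused whole. A call with a gripper value outside its range is refused whole. The fingers move at their own pace and stop on an object; FORCE is the grip in N (left out, the last holds). Time passes only in rows, so rows that do not move let the fingers close. It gives the time, the measured TCP pose, the force, the opening and the grip force at its end, in the units of the state.
- robot.observe(): the state, without advancing time (a new reading comes with each control period).
- robot.get_image(name): name is "scene" or "side" or "wrist"; returns a dict with "pixels" (420x560x3 uint8, blue, green, red), "fx", "fy", "cx", "cy" (pixels), "cam_to_world" (4x4, takes a point from camera to world coordinates). Camera axes: x right, y down, z forward; pixel columns grow to the right and rows downward; lengths in m; the calibration is good to about 2 mm. A picture is of the moment at which its call begins. There is no depth.
- robot.close_job(): hands the job in; it is judged then, once.
The state is a dict: "t": time; "joints": joint angles; "joint_vel": joint speeds; "joint_efforts": joint torques, N m; "position": TCP position; "eef_rot": TCP orientation; "contact_force": force on the tool from outside, world axes, zero at the start; "torque": the same for the moment, N m; "grip_width": opening from 0.0 (shut) to 1.0 (fully open); "grip_force": force on a finger pad.
Only numpy, scipy, OpenCV 4.12 (cv2) and the standard library are available. Lean on these libraries where they do the work, as an engineer would, in place of code of your own. Each camera call takes 0.05 s, during which the arm holds its last target. There are 200 camera calls.

### The job

Put the clear specimen jar upright on the round stage of the inspection stand, setting it down gently inside the stage's rim, and let go of it. Then turn the knob on the stand's sloping panel clockwise until its pointer stands at the index rider on the dial, and let go. Do not shift the rider or disturb the other things on the bench.

Things in the scene. Friction and masses are not known exactly. Their poses are not given: they have to be found in the camera images.
- jar: the specimen jar: clear round jar with grey contents and a wide black screw lid as wide as the jar, 56 mm diameter, 88 mm tall, 0.2 kg give or take a third, loose, standing upright on the bench; origin at the centre of its underside, z up its axis
- amber_jar: bystander: brown round jar with a blue ribbed lid, 56 mm diameter, 80 mm tall, loose; origin at the centre of its underside. It and the specimen jar may have exchanged places
- stand: inspection stand, fixed: grey base 335 (x) x 170 (y) x 18 mm, origin under its centre, z up, +x from dial panel to camera post. Panel 132 mm long, 150 wide, centre at (-110, 0, 75) mm, rises towards +x at 35 degrees; its normal leans 35 degrees from vertical towards -x; upper edge 113 mm high at x = -56. Stage axis at (30, 0). Camera post at +x end, 184 mm high, lens from x = 110
- stage_floor (a point): centre of the stage's flat floor, on its upper face; about 78 mm above the bench plus 10 mm for each radian of knob angle. The stage is an aluminium disc 104 mm across, facing up, with a rim 4 mm high and 82 mm inner diameter round the floor; it rises as the knob is turned clockwise
- knob_grip (a point): point on the knob's axis, 32 mm above the panel; its z axis is the knob's axis, pointing out of the panel (35 degrees from vertical). The knob is a fluted black round grip, 50 mm diameter, from 8 to 50 mm above the panel, over a flange of 72 mm diameter whose upper face is 8 mm above the panel
- knob (a joint): knob angle in rad, 0 to 3.1: 0 when the pointer points to the stand's +y (left as seen facing the panel from the -x end), growing clockwise as seen looking at the knob's face: 1.57 is straight up the slope, 3.1 at the right. Turns with a steady friction of about 0.2 N m and stays where it is left
- pointer (a point): tip of the knob's pointer, a black nose 6 mm wide that sticks out of the flange (a dark line on the knob's pale cap points the same way); the point is 47 mm from the knob's axis and 6 mm above the panel
- rider (a joint): angle of the index rider on the dial in rad, measured just as the knob's angle: the pointer stands at the rider when both are equal. Clamped fast for this job, not to be shifted
- index (a point): inner end of the index rider, a dark steel block 8 mm wide, 16 mm long, its top 9 mm above the panel, lying on the dial from 48 to 64 mm from the knob's axis; this point is 47 mm from the axis and 6 mm above the panel, so the pointer's point meets it when the knob is set
- dish: bystander: shallow covered culture dish, 94 mm across, 15 mm tall, loose; origin at the centre of its underside
- tape: bystander: small teal roll of tape lying flat, 52 mm across, 19 mm tall, loose; origin at the centre of its underside
- bottle: bystander: clear bottle with blue cap, 68 mm diameter, 138 mm tall, loose; origin at the centre of its underside
- erlenmeyer: bystander: conical flask, 88 mm across, 184 mm tall, loose; origin at the centre of its underside
There are look-alikes about, which are no part of the job. Leave any pink or turquoise look-alike of the jar alone.

How it is judged:
By the outcome, as a careful person would: the job done as asked, in the order asked, and still so for the second after the job is handed in, with the robot touching nothing.
It also fails if it takes over 56 s, if anything falls off the work surface, if the arm or the gripper's body presses on something with over 40 N, if the wrist force passes 120 N, or if a joint passes its speed limit or range.

## Working session

There is one attempt and no reset: what is moved stays moved. The work goes in short steps, Python scripts to look and compute and a shell command to move; the robot and the scene stay as the last step left them, time stands still between calls to the robot, and variables do not carry over. Pictures are saved under pics/ and viewed, at most 10 in all, crops included, and the job is handed in when it is done.

```bash
mkdir -p pics; cat > h.py <<'E'
import numpy as np, cv2
from rig import robot
from scipy.spatial.transform import Rotation as R
def ray(im,u,v):
    T=np.array(im["cam_to_world"]); d=T[:3,:3]@np.array([(u-im["cx"])/im["fx"],(v-im["cy"])/im["fy"],1]); return T[:3,3],d/np.linalg.norm(d)
def onz(im,u,v,z):
    o,d=ray(im,u,v); return o+d*(z-o[2])/d[2]
def proj(im,p):
    T=np.linalg.inv(np.array(im["cam_to_world"])); c=T[:3,:3]@np.array(p)+T[:3,3]; return np.array([im["fx"]*c[0]/c[2]+im["cx"],im["fy"]*c[1]/c[2]+im["cy"]])
def tri(rs):
    A=sum(np.eye(3)-np.outer(d,d) for o,d in rs); b=sum((np.eye(3)-np.outer(d,d))@o for o,d in rs); return np.linalg.solve(A,b)
E
python3 - <<'E'
from h import *
import pickle
for n in ["scene","side","wrist"]:
    im=robot.get_image(n); pickle.dump(im,open(f"{n}0.pkl","wb")); cv2.imwrite(f"pics/{n}0.png",im["pixels"])
    print(n,np.round(im["cam_to_world"],3).tolist(),im["fx"])
print(robot.observe())
E
```

```text
scene [[-0.827, -0.317, 0.464, -0.066], [-0.562, 0.492, -0.665, 0.795], [-0.017, -0.811, -0.585, 0.774], [0.0, 0.0, 0.0, 1.0]] 396.9319445907117
side [[0.982, -0.097, 0.164, 0.248], [-0.189, -0.39, 0.901, -1.311], [-0.023, -0.916, -0.401, 0.696], [0.0, 0.0, 0.0, 1.0]] 471.6618246894415
wrist [[0.386, -0.871, -0.303, 0.279], [-0.922, -0.366, -0.125, -0.453], [-0.002, 0.328, -0.945, 0.373], [0.0, 0.0, 0.0, 1.0]] 318.60819994317745
{'t': 0.15, 'joints': array([-1.17499753e+00,  2.60532125e-01, -1.39076721e-01,  1.17271032e+00,
        2.05781442e-06,  1.57082695e+00]), 'joint_vel': array([ 4.36454687e-05, -1.54600106e-03,  4.06341031e-03, -2.87694537e-04,
       -2.70151666e-04,  1.23609748e-03]), 'joint_efforts': array([ 1.07473668e-03, -4.06006444e+01,  2.54165840e+01,  1.26727478e-02,
        1.23294071e-04,  5.22077443e-06]), 'position': array([ 0.20220749, -0.48392217,  0.23055514]), 'eef_rot': array([-3.07881929e+00, -6.17328248e-01,  4.66950468e-04]), 'contact_force': array([-0.4634437 , -0.24320418,  0.3668431 ]), 'torque': array([ 0.01902884,  0.03466186, -0.02403261]), 'grip_force': 0.0, 'grip_width': 1.00180430633159}
```

View pics/scene0.png

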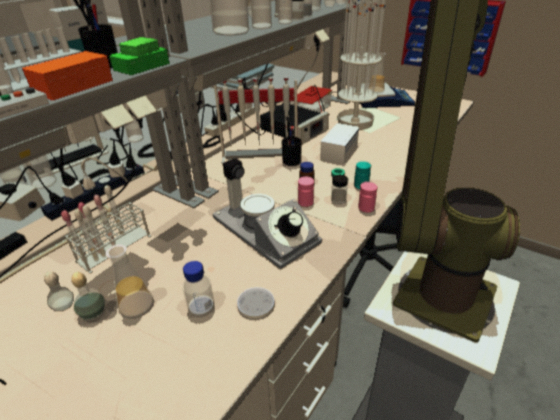

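View pics/side0.png

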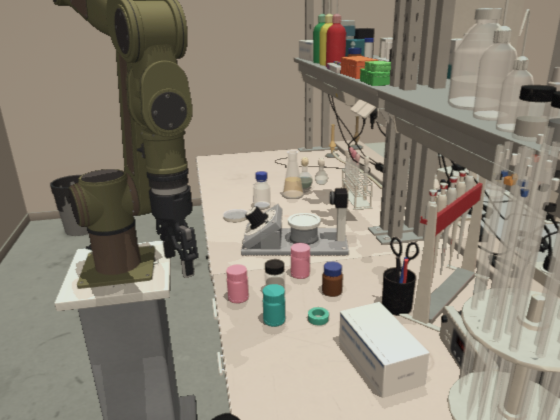

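The scene picture shows two pink jars (306,192) and (368,197), a turquoise one (362,176), the amber jar with blue lid (307,172), and a clear jar with black lid (340,186). In the side picture these are pink (237,284) and (300,261), turquoise (274,306), amber (332,279) and black-lid clear (274,278). By the description I choose the black-lid clear one, and check it in a close crop.

```bash
python3 - <<'E'
from h import *
import pickle
s=pickle.load(open("scene0.pkl","rb"))["pixels"]; d=pickle.load(open("side0.pkl","rb"))["pixels"]
a=cv2.resize(s[145:275,205:385],None,fx=4.4,fy=4.4,interpolation=cv2.INTER_CUBIC)
b=cv2.resize(d[180:330,215:365],None,fx=4,fy=4,interpolation=cv2.INTER_CUBIC)
cv2.imwrite("pics/c1.png",a); cv2.imwrite("pics/c2.png",b)
E
```

```text
(no output)
```

View pics/c1.png

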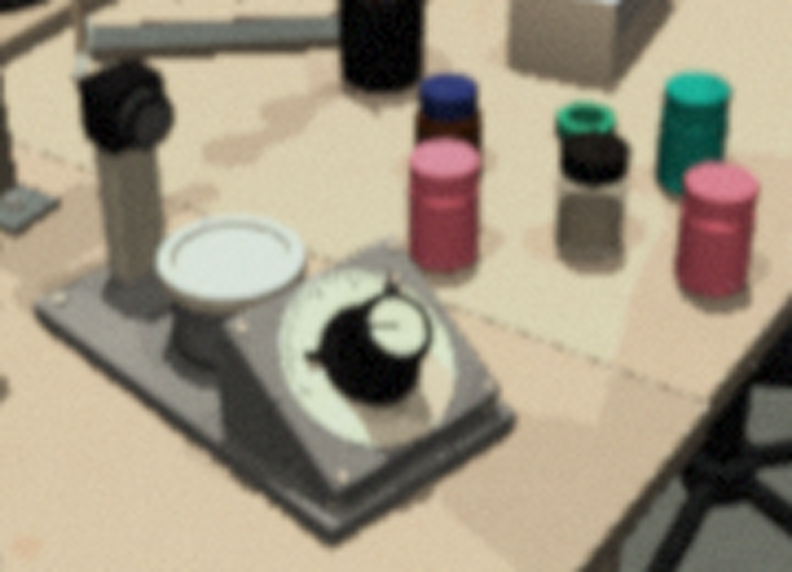

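View pics/c2.png

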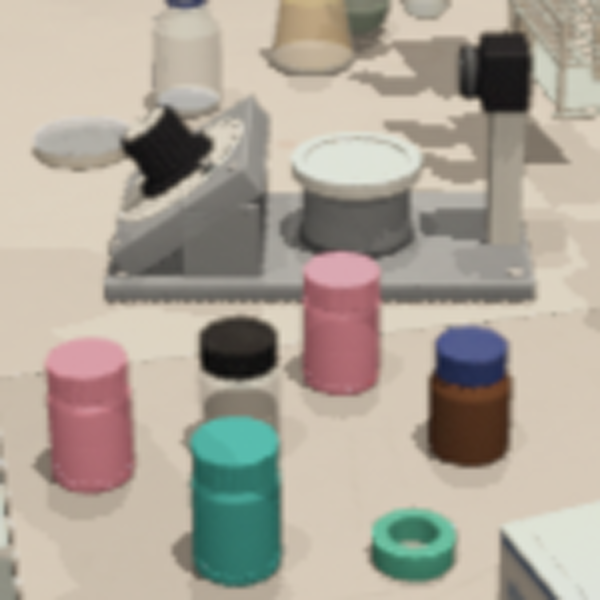

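The crops show the clear jar with the black lid: scene lid centre about (340,179), side about (274,266). The pointer is the nose on the left of the knob at scene (276,226), with the cap line pointing the same way. The rider is at scene (294,210). The stage rim is centred at scene (258,204) and side (304,221).

```bash
python3 - <<'E'
from h import *
import pickle
S=pickle.load(open("scene0.pkl","rb")); D=pickle.load(open("side0.pkl","rb"))
s=lambda x,y:(205+x/4.4,145+y/4.4); d=lambda x,y:(215+x/4,180+y/4)
def two(n,a,b):
    ra,rb=ray(S,*s(*a)),ray(D,*d(*b)); p=tri([ra,rb]); 
    e=[np.linalg.norm(np.cross(p-o,v)) for o,v in (ra,rb)]; print(n,p.round(4),"err",np.round(e,4)); return p
# dark masks for lid; white mask for stage
def blob(im,box,f):
    x0,y0,x1,y1=box; c=im["pixels"][y0:y1,x0:x1]; m=f(c.astype(int)).astype(np.uint8)
    n,l,st,ce=cv2.connectedComponentsWithStats(m); k=1+st[1:,4].argmax(); return st[k]+[x0,y0,0,0,0],ce[k]+[x0,y0]
dark=lambda c:c.max(2)<70
print(blob(S,(325,170,352,195),dark),blob(D,(260,255,290,280),dark))
wh=lambda c:(c.min(2)>150)&(c.max(2)-c.min(2)<40)
print(blob(S,(235,190,280,215),wh),blob(D,(280,205,325,235),wh))
two("lidtop",(594,150),(239,334))   # lid top centre
two("stage rim",(232,258),(357,165))
two("pinkA",(444,160),(342,270)); two("pinkB",(720,188),(88,360)); two("turq",(697,92),(238,440)); two("amber",(448,93),(471,347))
two("lens block",(125,100),(500,70)); two("cap",(398,328),(143,147))
for n,q in dict(c1=(512,412),c2=(335,530),c3=(38,308)).items(): print(n,onz(S,*s(*q),.018).round(4))
for n,q in dict(c1=(107,282),c4=(533,284)).items(): print("side",n,onz(D,*d(*q),.018).round(4))
W=pickle.load(open("wrist0.pkl","rb")); print("wrist sees", [proj(W,p).round(0).tolist() for p in ([.3,-.3,.08],[.45,-.1,.08])])
E
```

```text
(array([332, 175,  15,  13, 155]), array([339.24516129, 180.45806452])) (array([265, 260,  19,  15, 230]), array([274.07391304, 266.99565217]))
(array([241, 190,  39,  23, 597]), array([258.27303183, 201.92462312])) (array([280, 205,  45,  30, 923]), array([301.34994583, 216.46045504]))
lidtop [ 0.4333 -0.2391  0.086 ] err [0.0034 0.0034]
stage rim [0.5792 0.0187 0.081 ] err [0.0016 0.0016]
pinkA [ 0.521  -0.1661  0.086 ] err [0.0031 0.0031]
pinkB [ 0.3325 -0.2447  0.0831] err [0.0033 0.0033]
turq [ 0.408  -0.3642  0.0848] err [0.0043 0.0043]
amber [ 0.5826 -0.2719  0.0747] err [0.0032 0.0032]
lens block [ 0.6876 -0.0066  0.1615] err [0.0008 0.0008]
cap [0.4164 0.0505 0.1031] err [0.0026 0.0026]
c1 [ 0.3655 -0.0081  0.018 ]
c2 [0.4004 0.1511 0.018 ]
c3 [0.7163 0.0779 0.018 ]
side c1 [ 0.3733 -0.0117  0.018 ]
side c4 [ 0.6917 -0.0911  0.018 ]
wrist sees [[111.0, -5.0], [-177.0, -448.0]]
```

```bash
python3 -m handwheel '1 -.45 0 0 0 0 0;1 -.45 0 0 0 0 0;1 -.45 0 0 0 0 0;1 -.45 0 0 0 0 0;1 -.45 0 0 0 0 0;1 -.45 0 0 0 0 0;1 -.45 0 0 0 0 0;1 -.45 0 0 0 0 0;1 -.45 0 0 0 0 0;1 -.45 0 0 0 0 0;.5 -.2 0 0 0 0 0;0 0 0 0 0 0 0' 30
python3 - <<'E'
from h import *
import pickle
im=robot.get_image("wrist"); pickle.dump(im,open("w1.pkl","wb")); cv2.imwrite("pics/w1.png",im["pixels"])
print(proj(im,[.433,-.239,.088]))
E
```

```text
t: 1.15
position: [0.361, -0.3154, 0.231]
eef_rot: [-3.079, -0.622, -0.0]
contact_force: [0.2, -0.0, 0.4]
grip_width: 0.996
grip_force: 0.0
[227.02861979  82.99588546]
```

View pics/w1.png

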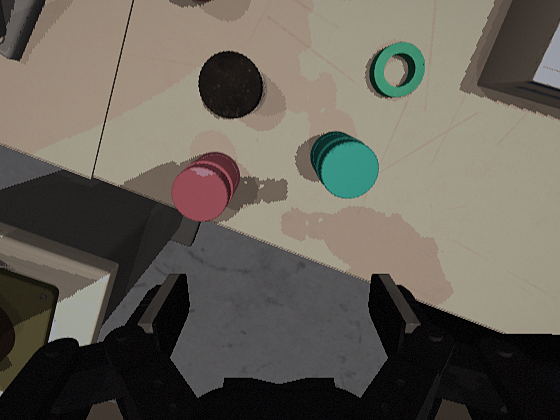

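The wrist view shows the black lid at about (230,85), the pink jar at (205,187), the turquoise one at (347,165) and the tape at (398,70).

```bash
cat >> h.py <<'E'
def lid(im,box):
    x0,y0,x1,y1=box; m=(im["pixels"][y0:y1,x0:x1].max(2)<75).astype(np.uint8)
    cs,_=cv2.findContours(m,0,2); c=max(cs,key=cv2.contourArea); (x,y),r=cv2.minEnclosingCircle(c); M=cv2.moments(c)
    return x+x0,y+y0,r,M["m10"]/M["m00"]+x0,M["m01"]/M["m00"]+y0
E
python3 - <<'E'
from h import *
import pickle
W=pickle.load(open("w1.pkl","rb")); S=pickle.load(open("scene0.pkl","rb")); D=pickle.load(open("side0.pkl","rb"))
l=lid(W,(180,40,280,130)); print(l, onz(W,l[0],l[1],.088))
rw=ray(W,l[0],l[1])
for r in ([ray(S,340,179)],[ray(D,274.7,263.5)],[ray(S,340,179),ray(D,274.7,263.5)]): print(tri([rw]+r))
p=onz(W,l[0],l[1],.088); o=robot.observe(); Rm=R.from_rotvec(o["eef_rot"]).as_matrix()
print("tool delta units",Rm.T@(np.array([p[0],p[1],.231])-o["position"])/.02, "diam",2*l[2]*np.linalg.norm(p-rw[0])/W["fx"])
E
```

```text
(230.70864486694336, 83.96944808959961, 34.312583923339844, 230.1162393162393, 84.58692810457515) [ 0.43348375 -0.242086    0.088     ]
[ 0.43253852 -0.24175488  0.08301411]
[ 0.43446221 -0.24255674  0.08987968]
[ 0.43342768 -0.2407871   0.08605485]
tool delta units [ 4.81722825e+00 -2.00282920e+00 -1.96390103e-03] diam 0.06218119010596717
```

```bash
python3 -m handwheel '.8 -.35 0 0 0 0 0;1 -.4 0 0 0 0 0;1 -.4 0 0 0 0 0;1 -.4 0 0 0 0 0;.7 -.3 0 0 0 0 0;.3 -.15 0 0 0 0 0;0 0 0 0 0 0 0;0 0 0 0 0 0 0' 30
python3 - <<'E'
from h import *
import pickle
im=robot.get_image("wrist"); pickle.dump(im,open("w2.pkl","wb"))
W=pickle.load(open("w1.pkl","rb")); a=lid(W,(180,40,280,130))
q=proj(im,[.4335,-.242,.088]).astype(int); b=lid(im,(q[0]-50,q[1]-50,q[0]+50,q[1]+50)); print(q,b)
p=tri([ray(W,*a[:2]),ray(im,*b[:2])]); p2=onz(im,b[0],b[1],.088); print(p,p2, onz(im,b[3],b[4],.088))
o=robot.observe(); Rm=R.from_rotvec(o["eef_rot"]).as_matrix(); print(o["position"],Rm.T@(np.array([p2[0],p2[1],.066])-o["position"])/.02)
E
```

```text
t: 1.87
position: [0.4324, -0.2435, 0.2311]
eef_rot: [3.08, 0.617, -0.002]
contact_force: [0.1, -0.3, -0.6]
grip_width: 1.002
grip_force: 0.0
[276 192] (np.float64(276.0), np.float64(190.0), 29.274662017822266, np.float64(275.78308040468585), np.float64(190.022297657082))
[ 0.43340697 -0.24119727  0.08180745] [ 0.43503373 -0.2405899   0.088     ] [ 0.43493617 -0.24041227  0.088     ]
[ 0.43224864 -0.24361006  0.23107734] [ 0.19452297 -0.08598868  8.25368319]
```

```bash
python3 -m handwheel '.1 -.1 .6 0 0 0 0;0 0 1 0 0 0 0;0 0 1 0 0 0 0;0 0 1 0 0 0 0;0 0 1 0 0 0 0;0 0 1 0 0 0 0;0 0 1 0 0 0 0;0 0 .9 0 0 0 0;0 0 .5 0 0 0 0;0 0 .2 0 0 0 0;0 0 0 0 0 0 0;0 0 0 0 0 0 100' 30
python3 -m handwheel '0 0 0 0 0 0 255;0 0 0 0 0 0 255;0 0 0 0 0 0 255;0 0 0 0 0 0 255;0 0 0 0 0 0 255;0 0 0 0 0 0 255;0 0 0 0 0 0 255;0 0 0 0 0 0 255' 30
```

```text
t: 2.92
position: [0.434, -0.2409, 0.0676]
eef_rot: [3.08, 0.616, 0.0]
contact_force: [-0.2, -1.0, 0.5]
grip_width: 0.884
grip_force: 0.0
t: 3.58
position: [0.435, -0.2406, 0.0685]
eef_rot: [3.079, 0.618, 0.003]
contact_force: [-1.3, 0.3, 6.1]
grip_width: 0.602
grip_force: 31.2
```

```bash
python3 -m handwheel '0 0 -.3 0 0 0 255;0 0 -.7 0 0 0 255;0 0 -1 0 0 0 255;0 0 -1 0 0 0 255;0 0 -1 0 0 0 255;0 0 -1 0 0 0 255;0 0 -1 0 0 0 255;0 0 -.8 0 0 0 255;0 0 -.2 0 0 0 255;0 0 0 0 0 0 255'
python3 - <<'E'
from h import *
import pickle
im=robot.get_image("wrist"); pickle.dump(im,open("w3.pkl","wb")); S=robot.get_image("scene"); D=robot.get_image("side")
pickle.dump(S,open("s3.pkl","wb")); pickle.dump(D,open("d3.pkl","wb"))
o=robot.observe(); print(o["position"],o["grip_width"])
print("stage in wrist",proj(im,[.579,.019,.083]))
for n,I,b in (("S",S,(232,185,285,228)),("D",D,(282,205,328,240))):
    c=I["pixels"][b[1]:b[3],b[0]:b[2]]; hsv=cv2.cvtColor(c,cv2.COLOR_BGR2HSV)
    m=((hsv[...,1]<40)&(hsv[...,2]>150)).astype(np.uint8)
    cs,_=cv2.findContours(m,0,2); k=max(cs,key=cv2.contourArea); e=cv2.fitEllipse(cv2.convexHull(k)); print(n,cv2.contourArea(k),e[0][0]+b[0],e[0][1]+b[1],e[1:])
a=np.hstack([cv2.resize(im["pixels"],(400,300)),cv2.resize(S["pixels"][150:270,180:340],(400,300),interpolation=cv2.INTER_CUBIC)])
cv2.imwrite("pics/l3.png",a)
E
```

```text
t: 4.42
position: [0.4348, -0.2405, 0.2083]
eef_rot: [3.079, 0.617, 0.003]
contact_force: [0.0, 0.6, -3.7]
grip_width: 0.603
grip_force: 32.2
[ 0.43324214 -0.23964121  0.20588317] 0.6070178569442666
stage in wrist [  -9.73755693 -148.5338744 ]
S 528.5 257.0819797515869 202.69395446777344 ((20.97258758544922, 34.20158386230469), 85.69120788574219)
D 840.5 305.9711723327637 219.99154949188232 ((40.6287727355957, 53.40424346923828), 67.87384796142578)
```

View pics/l3.png

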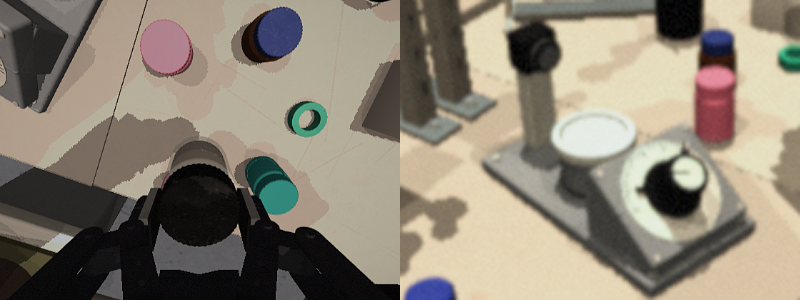

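The view shows the jar upright between the fingers, the neighbours where they were, and the stage in the scene crop at (594,135).

```bash
python3 -m handwheel '.3 -.5 -.1 0 0 0 255;.5 -.9 -.1 0 0 0 255;.5 -.9 -.1 0 0 0 255;.5 -.9 -.1 0 0 0 255;.5 -.9 -.1 0 0 0 255;.5 -.9 -.1 0 0 0 255;.5 -.9 -.1 0 0 0 255;.5 -.9 -.1 0 0 0 255;.5 -.9 -.1 0 0 0 255;.5 -.9 -.1 0 0 0 255;.4 -.5 0 0 0 0 255;0 0 0 0 0 0 255'
python3 - <<'E'
from h import *
import pickle
im=robot.get_image("wrist"); pickle.dump(im,open("w4.pkl","wb")); cv2.imwrite("pics/w4.png",im["pixels"])
print("stage in wrist",proj(im,[.579,.019,.083]), robot.observe()["position"])
E
```

```text
t: 5.57
position: [0.4597, -0.0294, 0.2264]
eef_rot: [-3.077, -0.623, 0.002]
contact_force: [-0.8, -0.7, -1.8]
grip_width: 0.606
grip_force: 32.3
stage in wrist [280.46807251  39.02178445] [ 0.45935303 -0.03071727  0.22635129]
```

View pics/w4.png

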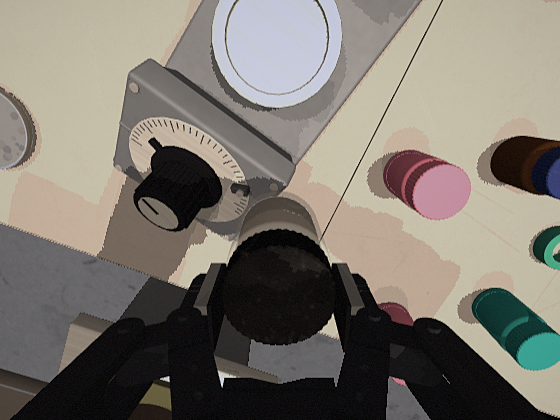

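The wrist view shows the stage rim centred at about (276,42), the pointer nose at (155,145), the cap line along it at about (150,209), and the rider at (240,189).

```bash
cat >> h.py <<'E'
def stand(c,yaw):
    T=np.eye(4); T[:3,:3]=R.from_euler("z",yaw).as_matrix(); T[:2,3]=c; return T
def panel(T):  # panel frame: x up slope, y stand y, z normal; origin panel centre
    P=np.eye(4); P[:3,:3]=R.from_euler("y",-35,degrees=True).as_matrix(); P[:3,3]=[-.110,0,.075]; return T@P
def onpanel(im,u,v,P,h):
    o,d=ray(im,u,v); n=P[:3,2]; q=P[:3,3]+h*n; p=o+d*(n@(q-o))/(n@d); return P[:3,:3].T@(p-P[:3,3])
E
python3 - <<'E'
from h import *
import pickle
W=pickle.load(open("w4.pkl","rb")); S=pickle.load(open("s3.pkl","rb")); D=pickle.load(open("d3.pkl","rb"))
hsv=cv2.cvtColor(W["pixels"],cv2.COLOR_BGR2HSV); m=((hsv[...,2]>195)&(hsv[...,1]<60)).astype(np.uint8); m[125:]=0; m[:,:200]=0; m[:,360:]=0
cs,_=cv2.findContours(m,0,1); k=max(cs,key=cv2.contourArea)[:,0]; x0,y0,w,h=cv2.boundingRect(k); print("bbox",x0,y0,w,h)
k=k[(k[:,1]>1)]; hull=cv2.convexHull(k)[:,0]; hull=hull[hull[:,1]>2]
e=cv2.fitEllipse(k[[i for i in range(len(k)) if cv2.pointPolygonTest(hull.astype(np.float32),tuple(map(float,k[i])),True)<2]]); print(e)
c=e[0]
for z in (.081,.085,.09): print(z,onz(W,*c,z))
print(tri([ray(W,*c),ray(S,257.7,203.6),ray(D,304.3,221.3)]),tri([ray(W,*c),ray(D,304.3,221.3)]),tri([ray(W,*c),ray(S,257.7,203.6)]))
# panel corners upper edge z~.113: stand y axis
a=onz(W,149,60,.113); b=onz(W,292,163,.113); print(a,b,np.linalg.norm(a-b),"yaw",np.degrees(np.arctan2((a-b)[1],(a-b)[0]))-90)
E
```

```text
bbox 227 0 100 93
((276.2973327636719, 37.058780670166016), (99.12926483154297, 110.5405044555664), 178.86965942382812)
0.081 [0.57928686 0.02276221 0.081     ]
0.085 [0.57869339 0.02247589 0.085     ]
0.09 [0.57795157 0.02211797 0.09      ]
[0.57921535 0.02086174 0.08102504] [0.58051167 0.02265192 0.0799355 ] [0.57762701 0.02171695 0.08237576]
[0.52450877 0.10044129 0.113     ] [ 0.49584328 -0.02639311  0.113     ] 0.13003336222711542 yaw -12.735300709204225
```

```bash
python3 -m handwheel '.4 0 0 0 0 0 255;.8 0 0 0 0 0 255;1 0 0 0 0 0 255;1 0 0 0 0 0 255;1 0 0 0 0 0 255;1 0 0 0 0 0 255;.8 -.1 0 0 0 0 255;.4 0 0 0 0 0 255;.1 0 0 0 0 0 255;0 0 0 0 0 0 255;0 0 0 0 0 0 255;0 0 0 0 0 0 255'
python3 -m handwheel '0 0 .4 0 0 0 255;0 0 .8 0 0 0 255;0 0 .8 0 0 0 255;0 0 .7 0 0 0 255;0 0 .4 0 0 0 255;0 0 .2 0 0 0 255;0 0 0 0 0 0 255;0 0 0 0 0 0 255'
python3 - <<'E'
from h import *
import pickle
S=robot.get_image("scene"); D=robot.get_image("side"); W=robot.get_image("wrist")
a=np.hstack([cv2.resize(S["pixels"][150:270,200:340],(400,343),interpolation=cv2.INTER_CUBIC),cv2.resize(D["pixels"][170:273,240:360],(400,343),interpolation=cv2.INTER_CUBIC)]); cv2.imwrite("pics/p5.png",a)
print(robot.observe()["position"])
E
```

```text
t: 6.62
position: [0.5781, 0.0192, 0.2272]
eef_rot: [3.08, 0.616, -0.002]
contact_force: [-0.1, 0.5, -3.6]
grip_width: 0.605
grip_force: 32.3
t: 7.28
position: [0.5793, 0.0198, 0.1616]
eef_rot: [3.08, 0.618, 0.001]
contact_force: [0.0, -0.7, -2.3]
grip_width: 0.603
grip_force: 32.4
[0.57987072 0.01982609 0.16218808]
```

View pics/p5.png

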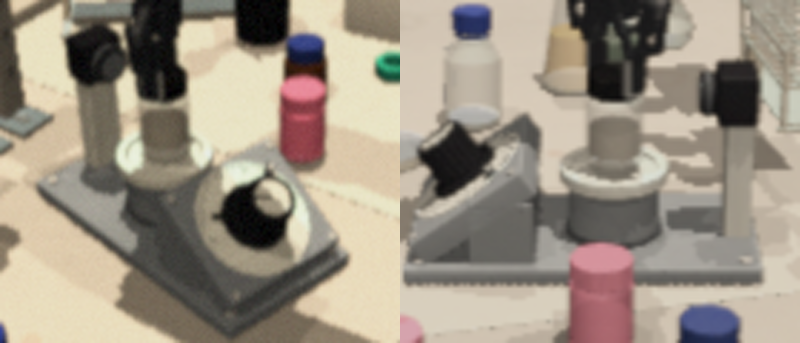

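The jar hangs just above the stage, centred inside the rim in both views (scene crop jar at (163,130), rim at (165,155); side crop jar at (613,140), rim at (613,172)). I lower it slowly.

```bash
python3 -m handwheel '0 -.05 .1 0 0 0 255;0 0 .1 0 0 0 255;0 0 .1 0 0 0 255;0 0 .1 0 0 0 255;0 0 0 0 0 0 255'; python3 -m handwheel '0 0 .05 0 0 0 255;0 0 .05 0 0 0 255;0 0 .05 0 0 0 255;0 0 0 0 0 0 255'
```

```text
t: 7.85
position: [0.5783, 0.0207, 0.1526]
eef_rot: [-3.08, -0.618, 0.002]
contact_force: [0.6, 0.2, -1.9]
grip_width: 0.6
grip_force: 32.3
t: 8.18
position: [0.5793, 0.021, 0.1512]
eef_rot: [-3.08, -0.618, -0.003]
contact_force: [-1.5, 0.5, 3.9]
grip_width: 0.604
grip_force: 32.8
```

```bash
python3 -m handwheel '0 0 0 0 0 0 255;0 0 0 0 0 0 255'; python3 -m handwheel '0 0 .025 0 0 0 255;0 0 0 0 0 0 255'
```

```text
t: 8.35
position: [0.5793, 0.021, 0.1512]
eef_rot: [-3.08, -0.618, -0.003]
contact_force: [-1.0, 1.4, 5.0]
grip_width: 0.599
grip_force: 33.0
t: 8.52
position: [0.5795, 0.0211, 0.1512]
eef_rot: [-3.08, -0.618, -0.004]
contact_force: [-2.8, 1.1, 8.6]
grip_width: 0.603
grip_force: 33.1
```

In firm contact, so I release and retreat straight up.

```bash
python3 -m handwheel '0 0 0 0 0 0 90;0 0 0 0 0 0 80;0 0 0 0 0 0 60;0 0 0 0 0 0 30;0 0 0 0 0 0 0;0 0 0 0 0 0 0;0 0 0 0 0 0 0' && python3 -m handwheel '0 0 -.2 0 0 0 0;0 0 -.5 0 0 0 0;0 0 -.8 0 0 0 0;0 0 -1 0 0 0 0;0 0 -1 0 0 0 0;0 0 -1 0 0 0 0;0 0 -1 0 0 0 0;0 0 -.6 0 0 0 0;0 0 -.2 0 0 0 0;0 0 0 0 0 0 0'
python3 - <<'E'
from h import *
import pickle
W=robot.get_image("wrist"); pickle.dump(W,open("w6.pkl","wb")); o=robot.observe(); print(o["position"],o["joints"].round(3))
q=proj(W,[.579,.021,.17]).astype(int); l=lid(W,(q[0]-60,q[1]-60,q[0]+60,q[1]+60)); print(q,l,onz(W,l[3],l[4],.171))
P=panel(stand((.5498,.0283),np.radians(-13))); print("knob grip",(P@[0,0,.032,1])[:3], P[:3,2])
E
```

```text
t: 9.1
position: [0.5787, 0.0207, 0.1496]
eef_rot: [3.08, 0.618, -0.0]
contact_force: [-0.3, -0.2, 0.6]
grip_width: 1.001
grip_force: 0.0
t: 9.93
position: [0.5797, 0.0208, 0.2777]
eef_rot: [3.08, 0.617, 0.006]
contact_force: [0.1, 0.3, -0.1]
grip_width: 1.003
grip_force: 0.0
[0.57904302 0.02074797 0.27630542] [ 0.036  0.341  0.096  1.324 -0.     2.782]
[277 206] (np.float64(262.5), np.float64(205.5), 65.13457489013672, np.float64(262.473306923222), np.float64(210.67785952336038)) [0.57148753 0.03093085 0.171     ]
knob grip [0.42473527 0.05717347 0.10121287] [-0.55887571  0.12902662  0.81915204]
```

Released cleanly. Now I move back over the panel side at safe height, and turn the wrist to leave room for clockwise turning.

```bash
python3 -m handwheel '-.4 -.3 0 0 0 0 0;-.9 -.65 0 0 0 0 0;-1 -.72 0 0 0 0 0;-1 -.72 0 0 0 0 0;-1 -.72 0 0 0 0 0;-1 -.72 0 0 0 0 0;-1 -.72 0 0 0 0 0;-1 -.72 0 0 0 0 0;-1 -.72 0 0 0 0 0;-.6 -.45 0 0 0 0 0;-.2 -.1 0 0 0 0 0;0 0 0 0 0 0 0'
python3 -m handwheel '0 0 0 0 0 -.6 0;0 0 0 0 0 -1 0;0 0 0 0 0 -1 0;0 0 0 0 0 -1 0;0 0 0 0 0 -1 0;0 0 0 0 0 -1 0;0 0 0 0 0 -1 0;0 0 0 0 0 -1 0;0 0 0 0 0 -1 0;0 0 0 0 0 -1 0;0 0 0 0 0 -1 0;0 0 0 0 0 -1 0'
python3 -m handwheel '0 0 0 0 0 -1 0;0 0 0 0 0 -1 0;0 0 0 0 0 -1 0;0 0 0 0 0 -1 0;0 0 0 0 0 -1 0;0 0 0 0 0 -1 0;0 0 0 0 0 -1 0;0 0 0 0 0 -.6 0;0 0 0 0 0 0 0'
cat >> h.py <<'E'
P0=panel(stand((.5498,.0283),np.radians(-13)))
def go(h,P=P0,twist=None):
    o=robot.observe(); Rc=R.from_rotvec(o["eef_rot"]); z=-P[:3,2]; zc=Rc.as_matrix()[:,2]
    ax=np.cross(zc,z); s=np.linalg.norm(ax); Rt=R.from_rotvec(ax/max(s,1e-9)*np.arctan2(s,zc@z))*Rc
    rv=(Rc.inv()*Rt).as_rotvec(); t=P[:3,3]+(h+.006)*P[:3,2]; d=t-o["position"]
    print("joints",o["joints"].round(3),"pos",o["position"].round(4)); print("turn units",(np.degrees(rv)/6).round(3)); print("shift units now-axes",(Rc.as_matrix().T@d/.02).round(3),"target-axes",(Rt.as_matrix().T@d/.02).round(3))
E
python3 - <<'E'
from h import *
import pickle
go(.136)
S=pickle.load(open("w4.pkl","rb"))
pix=S["pixels"]; P=P0
for h,r0,r1 in ((.006,.040,.047),(.009,.050,.062)):
    H={}
    for v in range(100,245):
        for u in range(100,290):
            q=onpanel(S,u,v,P,h); r=np.hypot(q[0],q[1])
            if r0<r<r1: H.setdefault(int(np.degrees(np.arctan2(q[0],q[1])))//4*4,[]).append(pix[v,u].max()<80)
    print(h,{k:(round(float(np.mean(H[k])),2),len(H[k])) for k in sorted(H)})
E
```

```text
t: 10.98
position: [0.3596, 0.0713, 0.2755]
eef_rot: [3.08, 0.619, -0.0]
contact_force: [-0.3, -0.6, -0.5]
grip_width: 1.0
grip_force: 0.0
t: 11.98
position: [0.3622, 0.0711, 0.2755]
eef_rot: [2.171, 2.27, 0.0]
contact_force: [0.1, 0.4, -0.5]
grip_width: 0.998
grip_force: 0.0
t: 12.73
position: [0.362, 0.0711, 0.2755]
eef_rot: [1.128, 2.931, -0.0]
contact_force: [-0.1, 0.8, -0.1]
grip_width: 0.997
grip_force: 0.0
joints [ 0.194 -0.028 -0.359  1.239 -0.     0.929] pos [0.362  0.0711 0.2755]
turn units [-2.836 -5.092 -0.   ]
shift units now-axes [-0.037  0.05   4.207] target-axes [ 2.079 -1.128  3.48 ]
0.006 {-180: (0.0, 9), -176: (0.0, 14), -172: (0.0, 11), -168: (0.0, 13), -164: (0.0, 13), -160: (0.0, 12), -156: (0.0, 12), -152: (0.0, 12), -148: (0.0, 11), -144: (0.0, 10), -140: (0.0, 9), -136: (0.0, 13), -132: (0.0, 10), -128: (0.3, 10), -124: (0.83, 12), -120: (1.0, 10), -116: (1.0, 10), -112: (1.0, 11), -108: (1.0, 12), -104: (1.0, 9), -100: (1.0, 11), -96: (1.0, 10), -92: (1.0, 11), -88: (1.0, 11), -84: (1.0, 11), -80: (1.0, 10), -76: (1.0, 12), -72: (1.0, 12), -68: (1.0, 10), -6
[... 1737 characters left out ...]
: (0.0, 38), 8: (0.0, 39), 12: (0.0, 41), 16: (0.0, 37), 20: (0.0, 45), 24: (0.0, 46), 28: (0.05, 44), 32: (0.02, 45), 36: (0.04, 48), 40: (0.09, 47), 44: (0.06, 52), 48: (0.06, 49), 52: (0.0, 51), 56: (0.06, 50), 60: (0.12, 52), 64: (0.02, 50), 68: (0.0, 50), 72: (0.0, 56), 76: (0.04, 53), 80: (0.04, 52), 84: (0.08, 52), 88: (0.02, 53), 92: (0.0, 50), 96: (0.02, 53), 100: (0.0, 47), 104: (0.0, 49), 108: (0.06, 49), 112: (0.02, 45), 116: (0.0, 48), 120: (0.0, 46), 124: (0.0, 44), 128: (0.0, 39), 132: (0.3, 44), 136: (1.0, 41), 140: (0.79, 39), 144: (0.39, 36), 148: (0.08, 38), 152: (0.03, 36), 156: (0.06, 36), 160: (0.0, 33), 164: (0.06, 33), 168: (0.13, 31), 172: (0.0, 30), 176: (0.14, 29)}
```

Pointer at about 24°, rider at about 140°, so roughly 117° to turn. I tilt onto the knob's axis and wind back a bit more.

```bash
python3 -m handwheel '0 0 0 -.24 -.42 0 0;0 0 0 -.47 -.85 0 0;0 0 0 -.47 -.85 0 0;0 0 0 -.47 -.85 0 0;0 0 0 -.47 -.85 0 0;0 0 0 -.47 -.85 0 0;0 0 0 -.24 -.42 0 0;0 0 0 0 0 -.8 0;0 0 0 0 0 -1 0;0 0 0 0 0 -1 0;0 0 0 0 0 -.8 0;0 0 0 0 0 0 0'
python3 - <<'E'
from h import *
import pickle
W=robot.get_image("wrist"); pickle.dump(W,open("w7.pkl","wb")); cv2.imwrite("pics/w7.png",W["pixels"])
go(.136); print([proj(W,(P0@[*q,1])[:3]).round(0).tolist() for q in ([0,0,.05],[.047,0,.006],[0,.047,.006],[0,-.047,.006],[.066,.075,0],[.066,-.075,0],[-.066,.075,0],[-.066,-.075,0])])
E
```

```text
t: 13.73
position: [0.361, 0.0715, 0.2759]
eef_rot: [0.452, 2.491, -0.039]
contact_force: [-0.3, -0.1, -0.2]
grip_width: 1.003
grip_force: 0.0
joints [ 0.555 -0.395 -0.796  0.71  -0.416  0.818] pos [0.361  0.0714 0.2759]
turn units [-0.007 -0.007  0.   ]
shift units now-axes [ 2.312 -0.288  3.531] target-axes [ 2.314 -0.291  3.529]
[[274.0, 143.0], [280.0, 180.0], [318.0, 132.0], [231.0, 144.0], [347.0, 187.0], [219.0, 203.0], [339.0, 62.0], [194.0, 83.0]]
```

View pics/w7.png

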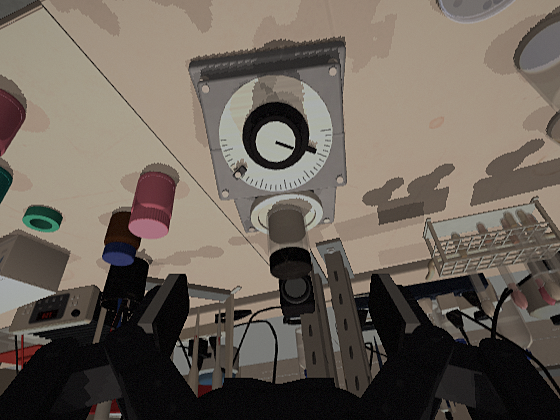

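The wrist view along the knob's axis shows the cap centre at about (276,141), the pointer tip at (316,151), the rider at (239,170) and the jar upright on the stage at (290,240).

```bash
cat > ang.py <<'E'
from h import *
def polar(S,P,c=(0,0)):
    pix=S["pixels"].max(2); out={}
    u0,v0=proj(S,P[:3,3]).astype(int); vv,uu=np.mgrid[v0-90:v0+90:.5,u0-90:u0+90:.5]
    samp=cv2.remap(pix,uu.astype(np.float32),vv.astype(np.float32),1)
    T=np.array(S["cam_to_world"]); d=np.stack([(uu-S["cx"])/S["fx"],(vv-S["cy"])/S["fy"],np.ones_like(uu)],-1)@T[:3,:3].T; o=T[:3,3]; n=P[:3,2]
    for h,r0,r1,nm in ((.006,.039,.047,"pointer"),(.009,.050,.062,"rider")):
        t=(n@(P[:3,3]+h*n-o))/(d@n); q=(o+d*t[...,None]-P[:3,3])@P[:3,:3]; x,y=q[...,0]-c[0],q[...,1]-c[1]
        r=np.hypot(x,y); a=np.degrees(np.arctan2(x,y)); m=(r>r0)&(r<r1)
        fr=[np.mean(samp[m&(abs(a-k)<1)]<85) if (m&(abs(a-k)<1)).any() else 0 for k in range(-20,175)]
        out[nm]=[(k,round(float(f),2)) for k,f in zip(range(-20,175),fr) if f>.3]
        print(nm,out[nm]); w=np.array(out[nm]); 
        if len(w): print("  mean",np.average(w[:,0],weights=w[:,1]).round(2))
E
python3 - <<'E'
from ang import *
import pickle
W=pickle.load(open("w7.pkl","rb")); hsv=cv2.cvtColor(W["pixels"],cv2.COLOR_BGR2HSV)
u=W["pixels"][120:165,250:302]; m=(u.max(2)>130).astype(np.uint8); n,l,st,ce=cv2.connectedComponentsWithStats(m)
k=l[21,20]; cs,_=cv2.findContours((l==k).astype(np.uint8),0,1); e=cv2.minEnclosingCircle(cs[0]); c=(e[0][0]+250,e[0][1]+120); print("cap",c,e[1], onpanel(W,*c,P0,.05))
dk=(W["pixels"][100:180,240:315].max(2)<80).astype(np.uint8); cs,_=cv2.findContours(dk,0,1); e=cv2.fitEllipse(cv2.convexHull(max(cs,key=cv2.contourArea))); print("dark",e)
polar(W,P0)
go(.136)
E
```

```text
cap (275.2653751373291, 141.08086585998535) 20.266311645507812 [-0.00177499  0.00158446  0.05      ]
dark ((37.35688018798828, 35.97505187988281), (66.11003875732422, 73.25218200683594), 110.47013854980469)
pointer [(20, 0.47), (21, 0.73), (22, 0.95), (23, 1.0), (24, 0.98), (25, 0.98), (26, 1.0), (27, 0.98), (28, 0.62)]
  mean 24.19
rider [(141, 0.44), (142, 0.43), (143, 0.37), (144, 0.35), (145, 0.41), (146, 0.57), (147, 0.76), (148, 0.71), (149, 0.39), (150, 0.32)]
  mean 145.68
joints [ 0.555 -0.395 -0.796  0.71  -0.416  0.818] pos [0.361  0.0714 0.2759]
turn units [-0.007 -0.007  0.   ]
shift units now-axes [ 2.312 -0.288  3.531] target-axes [ 2.314 -0.291  3.529]
```

```bash
python3 -m handwheel '.3 0 .4 0 0 0 0;.5 -.1 .7 0 0 0 0;.5 -.1 .8 0 0 0 0;.5 -.1 .8 0 0 0 0;.4 0 .6 0 0 0 0;.1 0 .2 0 0 0 0;0 0 0 0 0 -.8 0;0 0 0 0 0 -1 0;0 0 0 0 0 -1 0;0 0 0 0 0 -.8 0;0 0 0 0 0 0 0'
cat >> h.py <<'E'
P1=P0.copy(); P1[:3,3]=(P0@[-.0015,.0015,0,1])[:3]
E
python3 - <<'E'
from ang import *
import pickle
W=robot.get_image("wrist"); pickle.dump(W,open("w8.pkl","wb"))
go(.036,P1); c=proj(W,(P1@[0,0,.05,1])[:3]); print(c)
x0,y0=(c-50).astype(int); u=W["pixels"][y0:y0+100,x0:x0+100]; m=(u.max(2)>130).astype(np.uint8); n,l,st,ce=cv2.connectedComponentsWithStats(m)
print(st[1:].tolist()); k=l[50,62] or l[50,38] or l[62,50]; cs,_=cv2.findContours((l==k).astype(np.uint8),0,1); e=cv2.minEnclosingCircle(max(cs,key=len)); q=(e[0][0]+x0,e[0][1]+y0); print("cap",q,e[1],onpanel(W,*q,P0,.05))
polar(W,P1)
E
```

```text
t: 14.7
position: [0.3632, 0.0711, 0.1926]
eef_rot: [-0.022, 2.541, -0.187]
contact_force: [-0.8, 0.6, -0.1]
grip_width: 0.999
grip_force: 0.0
joints [ 0.549 -0.318 -0.993  0.433 -0.413  0.435] pos [0.3631 0.0711 0.1925]
turn units [-0.001 -0.002  0.   ]
shift units now-axes [0.08  0.112 5.05 ] target-axes [0.081 0.112 5.05 ]
[282.507061   212.54475768]
[[0, 0, 100, 94, 3070], [27, 29, 47, 45, 1570], [0, 86, 20, 14, 143], [49, 96, 1, 2, 2], [51, 97, 8, 3, 16], [98, 99, 2, 1, 2]]
cap (np.float64(282.3380699157715), np.float64(212.78677368164062)) 23.656457901000977 [-0.00127194  0.00142094  0.05      ]
pointer [(23, 0.57), (24, 0.84), (25, 0.96), (26, 0.96), (27, 0.98), (28, 0.98), (29, 0.96), (30, 0.96), (31, 0.66), (42, 0.31), (50, 0.35), (51, 0.36), (52, 0.41), (53, 0.49), (54, 0.55), (55, 0.56), (56, 0.47), (57, 0.42), (58, 0.42), (59, 0.46), (60, 0.47), (61, 0.46), (62, 0.52), (63, 0.54), (64, 0.56), (65, 0.65), (66, 0.67), (67, 0.64), (68, 0.62), (69, 0.61), (70, 0.56), (71, 0.52), (72, 0.54), (73, 0.55), (74, 0.62), (75, 0.6), (76, 0.55), (77, 0.64), (78, 0.7), (79, 0.67), (80, 0.69), (81, 0.65), (82, 0.58), (83, 0.57), (84, 0.53), (85, 0.49), (86, 0.5), (87, 0.52), (88, 0.5), (89, 0.55), (90, 0.61), (91, 0.59), (92, 0.6), (93, 0.52), (94, 0.45), (95, 0.43), (96, 0.35), (97, 0.34), (98, 0.32), (100, 0.32), (101, 0.33), (102, 0.35), (103, 0.38), (104, 0.37), (105, 0.35)]
  mean 65.3
rider [(140, 0.37), (141, 0.51), (142, 0.48), (143, 0.47), (144, 0.49), (145, 0.56), (146, 0.81), (147, 0.99), (148, 0.98), (149, 0.77), (150, 0.5), (151, 0.46)]
  mean 145.99
```

```bash
python3 -m handwheel '.1 .1 .5 0 0 0 0;0 0 .8 0 0 0 0;0 0 .8 0 0 0 0;0 0 .8 0 0 0 0;0 0 .8 0 0 0 0;0 0 .7 0 0 0 0;0 0 .4 0 0 0 0;0 0 .2 0 0 0 0;0 0 0 0 0 0 0;0 0 0 0 0 0 0' 40
python3 - <<'E'
from h import *
go(.036,P1)
E
```

```text
t: 15.58
position: [0.4167, 0.0597, 0.1085]
eef_rot: [-0.022, 2.542, -0.188]
contact_force: [-0.4, 0.0, 1.0]
grip_width: 1.0
grip_force: 0.0
joints [ 0.402 -0.074 -1.135 -0.004 -0.344  0.294] pos [0.4167 0.0597 0.1085]
turn units [-0.005 -0.013  0.   ]
shift units now-axes [-0.066  0.025  0.039] target-axes [-0.066  0.025  0.039]
```

```bash
python3 -m handwheel '-.05 0 0 0 0 0 100;0 0 0 0 0 0 130;0 0 0 0 0 0 160;0 0 0 0 0 0 255;0 0 0 0 0 0 255;0 0 0 0 0 0 255;0 0 0 0 0 0 255;0 0 0 0 0 0 255' 40
```

```text
t: 16.25
position: [0.4176, 0.0611, 0.1099]
eef_rot: [-0.025, 2.541, -0.184]
contact_force: [-8.0, 4.6, 11.1]
grip_width: 0.557
grip_force: 38.8
```

```bash
python3 -m handwheel '0 0 -.05 0 0 .3 255;0 0 0 0 0 .8 255;0 0 0 0 0 .9 255;0 0 0 0 0 1 255;0 0 0 0 0 1 255;0 0 0 0 0 1 255;0 0 0 0 0 1 255;0 0 0 0 0 1 255;0 0 0 0 0 1 255;0 0 0 0 0 1 255;0 0 0 0 0 .7 255;0 0 0 0 0 0 255'
python3 - <<'E'
from ang import *
import pickle
W=robot.get_image("wrist"); pickle.dump(W,open("w9.pkl","wb")); go(.036,P1)
S=robot.get_image("scene"); pickle.dump(S,open("s9.pkl","wb"))
E
```

```text
t: 17.25
position: [0.4177, 0.0619, 0.1103]
eef_rot: [1.219, 2.236, 0.221]
contact_force: [3.2, 4.1, -5.3]
grip_width: 0.553
grip_force: 45.8
joints [ 0.404 -0.077 -1.131  0.    -0.341  1.309] pos [0.4177 0.0619 0.1103]
turn units [ 0.024 -0.034 -0.   ]
shift units now-axes [-0.045 -0.061  0.1  ] target-axes [-0.045 -0.061  0.1  ]
```

```bash
python3 -m handwheel '0 0 0 0 0 .4 255;0 0 0 0 0 .9 255;0 0 0 0 0 1 255;0 0 0 0 0 1 255;0 0 0 0 0 1 255;0 0 0 0 0 1 255;0 0 0 0 0 1 255;0 0 0 0 0 1 255;0 0 0 0 0 .9 255;0 0 0 0 0 .4 255;0 0 0 0 0 0 255'
python3 - <<'E'
from ang import *
import pickle
W=robot.get_image("wrist"); pickle.dump(W,open("w10.pkl","wb")); go(.036,P1)
cp=proj(W,(P1@[0,0,0,1])[:3]).astype(int); print(cp)
c=W["pixels"][max(cp[1]-105,0):cp[1]+105,max(cp[0]-140,0):cp[0]+140]
S=robot.get_image("scene"); pickle.dump(S,open("s10.pkl","wb"))
a=cv2.resize(c,(400,300),interpolation=cv2.INTER_CUBIC); b=cv2.resize(S["pixels"][180:270,230:350],(400,300),interpolation=cv2.INTER_CUBIC); cv2.imwrite("pics/k10.png",np.hstack([a,b])); print(c.shape)
polar(W,P1)
E
```

```text
t: 18.27
position: [0.4184, 0.062, 0.1108]
eef_rot: [2.139, 1.533, 0.554]
contact_force: [4.4, 4.5, -6.7]
grip_width: 0.549
grip_force: 45.6
joints [ 4.040e-01 -7.700e-02 -1.131e+00 -1.000e-03 -3.410e-01  2.210e+00] pos [0.4184 0.062  0.1108]
turn units [ 0.001 -0.044 -0.   ]
shift units now-axes [-0.095 -0.043  0.101] target-axes [-0.095 -0.043  0.102]
[278 240]
(210, 280, 3)
pointer [(115, 0.45), (116, 0.57), (117, 0.67), (118, 0.77), (119, 0.86), (120, 0.95), (121, 0.99), (122, 1.0), (123, 1.0), (124, 1.0), (125, 1.0), (126, 1.0), (127, 1.0), (128, 1.0), (129, 1.0), (130, 1.0), (131, 1.0), (132, 1.0), (133, 1.0), (134, 1.0), (135, 1.0), (136, 1.0), (137, 1.0), (138, 1.0), (139, 1.0), (140, 1.0), (141, 1.0), (142, 1.0), (143, 1.0), (144, 1.0), (145, 1.0), (146, 0.99), (147, 0.94), (148, 0.86), (149, 0.78), (150, 0.68), (151, 0.61), (152, 0.53), (153, 0.47), (154, 0.43), (155, 0.35), (163, 0.35), (164, 0.57), (165, 0.74), (166, 0.91), (167, 0.96), (168, 0.83), (169, 0.67), (170, 0.52), (171, 0.36)]
  mean 138.89
rider [(118, 0.33), (119, 0.51), (120, 0.58), (121, 0.69), (122, 0.8), (123, 0.91), (124, 1.0), (125, 1.0), (126, 1.0), (127, 1.0), (128, 1.0), (129, 1.0), (130, 1.0), (131, 1.0), (132, 1.0), (133, 1.0), (134, 1.0), (135, 1.0), (136, 1.0), (137, 1.0), (138, 1.0), (139, 0.97), (140, 0.96), (141, 0.99), (142, 1.0), (143, 1.0), (144, 1.0), (145, 1.0), (146, 1.0), (147, 1.0), (148, 0.94), (149, 0.79), (150, 0.58), (151, 0.38), (165, 0.34), (166, 0.34), (167, 0.33), (168, 0.34), (169, 0.34), (170, 0.35), (171, 0.39), (172, 0.41), (173, 0.42), (174, 0.44)]
  mean 138.66
```

```bash
python3 -m handwheel '0 0 0 0 0 0 130;0 0 0 0 0 0 100;0 0 0 0 0 0 50;0 0 0 0 0 0 0;0 0 0 0 0 0 0;0 0 0 0 0 0 0;0 0 0 0 0 0 0'
python3 -m handwheel '0 0 -.3 0 0 0 0;0 0 -.8 0 0 0 0;0 0 -.8 0 0 0 0;0 0 -.8 0 0 0 0;0 0 -.8 0 0 0 0;0 0 -.8 0 0 0 0;0 0 -.5 0 0 0 0;0 0 -.2 0 0 0 0;0 0 0 0 0 -.8 0;0 0 0 0 0 -1 0;0 0 0 0 0 -.7 0;0 0 0 0 0 0 0'
python3 - <<'E'
from ang import *
import pickle
W=robot.get_image("wrist"); pickle.dump(W,open("w11.pkl","wb")); go(.036,P1)
cp=proj(W,(P1@[0,0,0,1])[:3]).astype(int); print(cp)
c=W["pixels"][cp[1]-105:cp[1]+105,cp[0]-140:cp[0]+140]; cv2.imwrite("pics/k11.png",cv2.resize(c,(800,600),interpolation=cv2.INTER_CUBIC))
polar(W,P1)
E
```

```text
t: 18.95
position: [0.4168, 0.0598, 0.1098]
eef_rot: [2.138, 1.533, 0.546]
contact_force: [0.8, 0.7, 0.4]
grip_width: 1.003
grip_force: 0.0
t: 19.95
position: [0.3609, 0.0727, 0.1913]
eef_rot: [1.895, 1.777, 0.454]
contact_force: [-0.1, 0.9, 0.1]
grip_width: 1.002
grip_force: 0.0
joints [ 0.56  -0.317 -0.994  0.437 -0.418  2.099] pos [0.3609 0.0727 0.1913]
turn units [-0.016  0.008 -0.   ]
shift units now-axes [0.037 0.046 5.073] target-axes [0.033 0.038 5.073]
[280 193]
pointer [(133, 0.56), (134, 0.96), (135, 1.0), (136, 1.0), (137, 1.0), (138, 1.0), (139, 1.0), (140, 1.0), (141, 0.88), (142, 0.56), (143, 0.37), (144, 0.43), (145, 0.51), (146, 0.53), (147, 0.55), (148, 0.56), (149, 0.51), (150, 0.47), (151, 0.44), (152, 0.49), (153, 0.54), (154, 0.52), (155, 0.54), (156, 0.56), (157, 0.59), (158, 0.66), (159, 0.67), (160, 0.67), (161, 0.66), (162, 0.62), (163, 0.56), (164, 0.54), (165, 0.6), (166, 0.54), (167, 0.62), (168, 0.6), (169, 0.59), (170, 0.71), (171, 0.73), (172, 0.67), (173, 0.7), (174, 0.65)]
  mean 152.33
rider [(139, 0.47), (140, 0.87), (141, 0.72), (142, 0.54), (143, 0.52), (144, 0.51), (145, 0.52), (146, 0.61), (147, 0.68), (148, 0.6), (149, 0.37)]
  mean 143.76
```

View pics/k11.png

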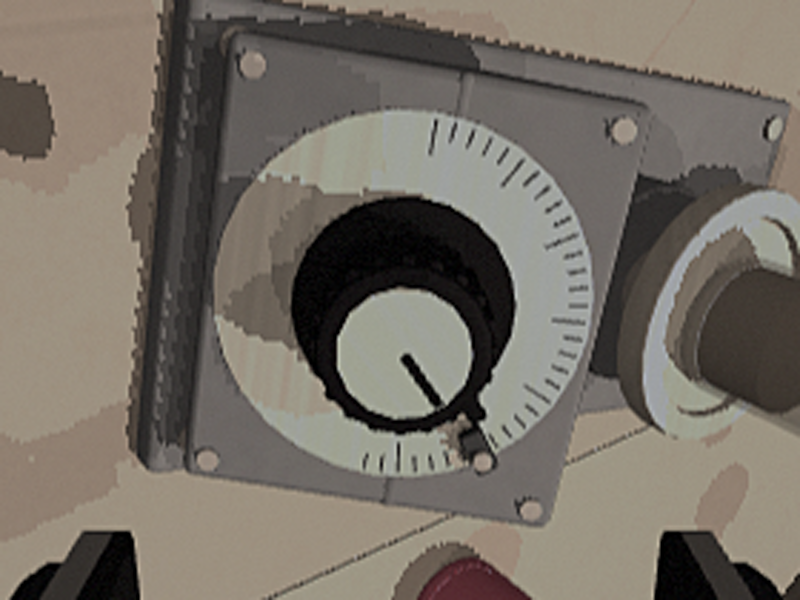

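The crop shows the pointer tip at about (480,408), just short of the rider at about (470,445), whose screw is at (483,462). Roughly 7° remain. I sample the brightness along arcs to place the rider's edges.

```bash
python3 - <<'E'
from ang import *
import pickle
for f in ("w7","w8","w11"):
    S=pickle.load(open(f+".pkl","rb")); g=S["pixels"].max(2); cam=np.array(S["cam_to_world"])[:3,3]; print(f,"cam in panel",(P1[:3,:3].T@(cam-P1[:3,3])).round(3))
    for h,rs in ((.006,(.042,.045)),(.009,(.049,.052,.055,.058,.061,.063))):
        for r in rs:
            print(h,r,[int(cv2.getRectSubPix(g,(1,1),tuple(map(float,proj(S,(P1@[r*np.sin(np.radians(a)),r*np.cos(np.radians(a)),h,1])[:3]))))[0,0]) for a in range(132,158)])
    # dial disc centre
    c=proj(S,P1[:3,3]); hsv=cv2.cvtColor(S["pixels"],cv2.COLOR_BGR2HSV)
E
```

```text
w7 cam in panel [-0.036  0.008  0.356]
0.006 0.042 [174, 174, 174, 174, 174, 173, 174, 174, 175, 175, 175, 175, 176, 177, 177, 174, 176, 176, 177, 177, 177, 178, 175, 173, 176, 175]
0.006 0.045 [174, 174, 174, 173, 174, 174, 174, 174, 177, 172, 159, 152, 123, 115, 115, 123, 136, 154, 151, 138, 140, 140, 139, 143, 159, 172]
0.009 0.049 [174, 175, 175, 174, 175, 179, 179, 119, 41, 35, 37, 40, 42, 40, 43, 33, 43, 79, 111, 119, 115, 130, 127, 121, 142, 158]
0.009 0.052 [164, 161, 173, 175, 175, 180, 189, 129, 68, 63, 64, 64, 64, 67, 66, 49, 56, 95, 120, 115, 114, 118, 137, 169, 181, 175]
0.009 0.055 [136, 105, 166, 178, 178, 173, 130, 100, 76, 53, 51, 56, 63, 21, 37, 36, 69, 74, 56, 126, 177, 179, 171, 130, 123, 155]
0.009 0.058 [123, 132, 182, 178, 178, 165, 121, 131, 131, 166, 177, 174, 174, 168, 137, 60, 69, 94, 72, 113, 160, 174, 169, 130, 126, 177]
0.009 0.061 [127, 113, 125, 122, 126, 126, 107, 116, 103, 142, 160, 181, 176, 177, 96, 32, 109, 127, 96, 112, 115, 113, 128, 135, 136, 126]
0.009 0.063 [122, 122, 123, 122, 123, 124, 125, 126, 95, 67, 64, 88, 85, 51, 45, 73, 126, 125, 122
[... 1565 characters left out ...]
148, 153, 162, 163]
0.009 0.052 [147, 165, 163, 166, 143, 119, 146, 43, 57, 61, 58, 58, 58, 59, 60, 45, 46, 72, 106, 144, 152, 150, 113, 99, 161, 164]
0.009 0.055 [124, 168, 164, 165, 158, 96, 140, 100, 49, 58, 50, 43, 37, 29, 30, 45, 46, 61, 105, 141, 162, 161, 128, 84, 172, 164]
0.009 0.058 [157, 163, 160, 161, 153, 147, 160, 114, 55, 101, 151, 153, 158, 156, 110, 59, 98, 145, 143, 157, 153, 158, 160, 150, 155, 154]
0.009 0.061 [109, 110, 110, 111, 111, 113, 116, 98, 49, 106, 170, 161, 158, 157, 145, 108, 112, 109, 113, 112, 109, 112, 112, 112, 112, 112]
0.009 0.063 [113, 113, 113, 114, 113, 114, 115, 112, 83, 54, 75, 125, 128, 110, 65, 76, 113, 116, 114, 114, 112, 112, 114, 114, 113, 112]
```

Rider centre ≈ 143.2° and pointer ≈ 137.0°, in agreement between views, so about 6° is left. I wind back so the fingers do not hide the rider, and regrip.

```bash
python3 -m handwheel '0 0 0 0 0 -.6 0;0 0 0 0 0 -1 0;0 0 0 0 0 -1 0;0 0 0 0 0 -1 0;0 0 0 0 0 -1 0;0 0 0 0 0 -1 0;0 0 0 0 0 -1 0;0 0 0 0 0 -1 0;0 0 0 0 0 -.4 0;0 0 0 0 0 0 0'
python3 - <<'E'
from h import *
go(.037,P1)
E
```

```text
t: 20.83
position: [0.361, 0.0727, 0.1914]
eef_rot: [0.987, 2.338, 0.136]
contact_force: [-0.3, 0.8, -0.4]
grip_width: 1.0
grip_force: 0.0
joints [ 0.56  -0.317 -0.994  0.437 -0.418  1.261] pos [0.361  0.0727 0.1914]
turn units [-0.016 -0.006 -0.   ]
shift units now-axes [-0.006  0.052  5.025] target-axes [-3.000e-03  4.400e-02  5.025e+00]
```

```bash
python3 -m handwheel '0 .05 .5 0 0 0 0;0 0 .8 0 0 0 0;0 0 .8 0 0 0 0;0 0 .8 0 0 0 0;0 0 .8 0 0 0 0;0 0 .7 0 0 0 0;0 0 .4 0 0 0 0;0 0 .2 0 0 0 0;0 0 0 0 0 0 100;0 0 0 0 0 0 130' 40
python3 -m handwheel '0 0 0 0 0 0 160;0 0 0 0 0 0 255;0 0 0 0 0 0 255;0 0 0 0 0 0 255;0 0 0 0 0 0 255;0 0 0 0 0 .3 255;0 0 0 0 0 .4 255;0 0 0 0 0 .3 255;0 0 0 0 0 0 255;0 0 0 0 0 0 255' 40
cat > arc.py <<'E'
from ang import *
import pickle
def arcs(f,name):
    S=robot.get_image("wrist"); pickle.dump(S,open(f,"wb")); g=S["pixels"].max(2); print("j6",robot.observe()["joints"][5]); cam=np.array(S["cam_to_world"])[:3,3]; print("cam",(P1[:3,:3].T@(cam-P1[:3,3])).round(3))
    for h,rs in ((.006,(.040,.042,.044,.045)),(.009,(.049,.050,.052,.061))):
        for r in rs: print(h,r,[int(cv2.getRectSubPix(g,(1,1),tuple(map(float,proj(S,(P1@[r*np.sin(np.radians(a)),r*np.cos(np.radians(a)),h,1])[:3]))))[0,0]) for a in range(132,158)])
E
python3 -c "
from arc import *; arcs('w12.pkl','')"
```

```text
t: 21.67
position: [0.4173, 0.0605, 0.1099]
eef_rot: [0.987, 2.338, 0.136]
contact_force: [0.1, 0.7, -0.2]
grip_width: 0.75
grip_force: 0.0
t: 22.5
position: [0.4177, 0.0614, 0.1112]
eef_rot: [1.108, 2.286, 0.181]
contact_force: [-5.8, 1.2, 6.8]
grip_width: 0.551
grip_force: 39.5
j6 1.2161736817926854
cam [-0.066  0.052  0.188]
0.006 0.04 [27, 29, 23, 33, 162, 201, 191, 189, 189, 190, 190, 190, 190, 190, 190, 190, 190, 190, 191, 190, 190, 190, 191, 192, 191, 190]
0.006 0.042 [23, 26, 28, 16, 107, 197, 195, 191, 189, 190, 191, 190, 191, 190, 189, 190, 190, 190, 190, 191, 191, 189, 190, 191, 191, 190]
0.006 0.044 [14, 26, 26, 21, 49, 213, 194, 191, 191, 190, 190, 190, 191, 190, 189, 190, 190, 190, 190, 190, 190, 191, 190, 189, 189, 193]
0.006 0.045 [17, 26, 29, 24, 25, 200, 196, 190, 190, 190, 190, 190, 190, 190, 190, 191, 190, 190, 190, 190, 190, 190, 191, 192, 199, 192]
0.009 0.049 [211, 34, 18, 25, 23, 37, 184, 194, 200, 182, 177, 169, 152, 109, 54, 17, 17, 21, 24, 25, 26, 25, 27, 25, 25, 25]
0.009 0.05 [202, 118, 49, 52, 27, 47, 125, 97, 104, 67, 31, 52, 25, 13, 19, 25, 26, 25, 25, 27, 27, 28, 24, 29, 18, 15]
0.009 0.052 [16, 27, 26, 25, 26, 26, 25, 26, 28, 23, 26, 29, 28, 26, 26, 24, 24, 22, 23, 21, 21, 29, 54, 117, 110, 137]
0.009 0.061 [133, 134, 134, 134, 132, 132, 135, 133, 148, 189, 185, 184, 180, 183, 142, 14, 123, 136, 135, 136, 136, 136, 136, 135, 135, 134]
```

```bash
python3 -m handwheel '0 0 0 0 0 0 130;0 0 0 0 0 0 100;0 0 0 0 0 0 50;0 0 0 0 0 0 0;0 0 0 0 0 0 0;0 0 0 0 0 0 0'
python3 -m handwheel '0 0 -.3 0 0 0 0;0 0 -.8 0 0 0 0;0 0 -.8 0 0 0 0;0 0 -.8 0 0 0 0;0 0 -.8 0 0 0 0;0 0 -.8 0 0 0 0;0 0 -.5 0 0 0 0;0 0 -.2 0 0 0 0;0 0 0 0 0 0 0;0 0 0 0 0 0 0'
python3 -c "
from arc import *; arcs('w13.pkl','')"
```

```text
t: 23.05
position: [0.4175, 0.0607, 0.1101]
eef_rot: [1.109, 2.287, 0.177]
contact_force: [0.0, -0.7, -0.5]
grip_width: 0.998
grip_force: 0.0
t: 23.88
position: [0.3618, 0.0737, 0.1919]
eef_rot: [1.108, 2.287, 0.178]
contact_force: [0.5, 0.4, -0.7]
grip_width: 1.001
grip_force: 0.0
j6 1.36523960443999
cam [-0.066  0.052  0.287]
0.006 0.04 [17, 24, 30, 27, 21, 18, 19, 21, 20, 20, 23, 19, 18, 17, 18, 20, 20, 19, 22, 22, 22, 19, 17, 15, 13, 15]
0.006 0.042 [22, 22, 19, 16, 19, 22, 21, 20, 18, 22, 22, 21, 22, 23, 21, 21, 25, 23, 19, 11, 8, 44, 80, 103, 120, 142]
0.006 0.044 [66, 78, 84, 94, 85, 32, 29, 17, 18, 23, 19, 21, 20, 17, 14, 46, 83, 94, 79, 79, 98, 124, 139, 132, 148, 169]
0.006 0.045 [132, 152, 153, 155, 138, 105, 107, 44, 22, 21, 21, 22, 19, 15, 16, 42, 117, 120, 109, 110, 126, 132, 134, 133, 148, 162]
0.009 0.049 [162, 163, 161, 162, 163, 165, 177, 104, 41, 40, 41, 39, 43, 43, 44, 32, 28, 59, 93, 109, 109, 106, 115, 138, 137, 159]
0.009 0.05 [160, 158, 163, 162, 163, 166, 176, 98, 61, 58, 58, 57, 58, 61, 60, 44, 26, 68, 101, 108, 107, 104, 130, 156, 159, 167]
0.009 0.052 [105, 115, 169, 163, 165, 157, 115, 88, 55, 61, 60, 61, 62, 62, 62, 41, 39, 89, 69, 100, 122, 144, 164, 151, 109, 117]
0.009 0.061 [113, 113, 114, 114, 113, 113, 114, 115, 113, 147, 163, 161, 159, 161, 133, 26, 100, 115, 110, 109, 113, 117, 115, 114, 113, 113]
```

The pointer is centred at 143.1° and the rider at 143.3°. One numeric check of the jar on the raised stage comes before handing in.

```bash
python3 - <<'E'
from h import *
W=robot.get_image("wrist"); S=robot.get_image("scene"); D=robot.get_image("side"); t=np.array([.579,.021,.19])
for n,I,b in (("S",S,14),("D",D,14)):
    q=proj(I,t).astype(int); l=lid(I,(q[0]-b,q[1]-b,q[0]+b,q[1]+b)); print(n,q,np.round(l,1)); 
    if n=="S": r=ray(I,l[3],l[4])
    else: print("lid",tri([r,ray(I,l[3],l[4])]))
import pickle
for n,I in (("scene",S),("side",D)):
    a=pickle.load(open(n+"0.pkl","rb"))["pixels"]; d=(cv2.absdiff(a,I["pixels"]).max(2)>60).astype(np.uint8); d=cv2.morphologyEx(d,cv2.MORPH_OPEN,np.ones((3,3)))
    st=cv2.connectedComponentsWithStats(d)[2]; print(n,[s.tolist() for s in st[1:] if s[4]>25])
E
```

```text
S [254 172] [256.  176.1   8.6 256.  176.2]
D [303 189] [303.4 191.4   7.8 303.4 191.1]
lid [0.57687179 0.02139931 0.18159981]
scene [[446, 0, 59, 29, 577], [404, 43, 25, 18, 243], [396, 67, 23, 34, 379], [371, 84, 24, 16, 184], [424, 96, 38, 44, 930], [293, 106, 135, 103, 5367], [247, 169, 20, 36, 575], [337, 202, 8, 5, 33], [241, 204, 31, 11, 192], [396, 219, 38, 36, 652], [483, 248, 59, 48, 1496], [296, 274, 34, 22, 400], [401, 279, 19, 15, 233], [392, 283, 8, 18, 116], [392, 306, 23, 14, 181], [373, 313, 20, 11, 116], [488, 316, 10, 11, 73], [400, 326, 105, 46, 1877]]
side [[0, 0, 117, 179, 11636], [58, 0, 129, 63, 2801], [165, 63, 27, 54, 598], [118, 77, 84, 199, 7500], [188, 139, 51, 56, 1345], [295, 186, 17, 12, 148], [294, 202, 18, 16, 240], [291, 218, 29, 11, 214], [206, 230, 23, 11, 123], [71, 249, 19, 18, 177], [141, 253, 12, 8, 77], [155, 252, 6, 8, 37], [265, 259, 19, 16, 273], [266, 278, 18, 8, 114], [92, 283, 47, 13, 392]]
```

```bash
python3 -c "
from rig import robot; print(robot.close_job())"
```

```text
the job is handed in; nothing more can be done
None
```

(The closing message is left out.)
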